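# Clamp a slide on a clip stage

## Robot

A 6-joint arm with a two-finger parallel gripper is mounted at the origin on the work surface. World frame = base frame: x ahead of the robot, y to its left, z up, the work surface at z = 0. Lengths are in m, angles in rad, forces in N, time in s.
With the tool pointing down it reaches from about 0.35 to 0.875 m from the base axis. Payload 4.2 kg.
Tool frame: the origin (TCP) lies on the centre line of the jaws, within the pads' length; the fingertips stand 17 mm ahead of it and the grasp point (between the pads) lies 2 mm behind it (env.tip_extent is the z of the fingertips in the tool frame, in m); z points along the fingers, y is the line along which they close (so a half turn about z gives the same grasp; the last joint's range is limited). The gripper opens to 85 mm and grips with 20 to 120 N. Pads are 22 mm wide; open, the fingers measure 114 mm over their backs; the gripper's body (76 mm by 85 mm) begins 54 mm behind the grasp point. The pads swing forward as they close: fully open they stand 13 mm farther back than shut.
Start: joints at [-0.985, 0.385, 0.008, 0, -1.194, -0.259], TCP at [0.201, -0.592, 0.248] pointing down, gripper open.
Joint ranges: [-3.14, 3.14], [-1.21, 2.06], [-1.07, 1.41], [-3.16, 2.05], [-2.99, -0.16], [-3.1, 3.1]. Speed limits (rad/s): [2.79, 2.79, 3.14, 3.14, 3.14, 3.14].

## Interface

Orientations are given as a rotation vector (axis times angle).
In Python, from plant import env, eyes gives the robot as it stands.
- The arm moves only by the tool send_rows, never from a script. Its argument "plan" is a list of rows, each a list of 3 entries, a list of its own where there are three numbers: the shift along the world's x, y, z in mm, then the turn about the world's z in rad, then the closure in counts, from 0 (fully open) to 255 (shut). In form: [[[dx, dy, dz], turn, fingers], ...]. A call has 1 to 8 rows; each row shifts and turns the commanded pose from where the row before left it; what a row does not reach is not made up. A row lasts 1/8 s, in which the tool goes at most 62.5 mm and 10.7 degrees, less where a joint would pass 70% of its speed; a pose out of reach is approached as far as the arm can. A call is refused whole if a number of a shift passes 62.5 or a number of a turn 0.188, either way. A call with a gripper value outside its range is refused whole. The fingers move at their own pace and stop on an object; "squeeze" is the grip in N (left out, the last holds). Time passes only in rows, so rows that do not move let the fingers close. It gives the time, the measured TCP pose, the force, the opening and the grip force at its end, in the units of the state.
- env.observe(): the state, without advancing time (a new reading comes with each control period).
- eyes.snapshot(name): name is "scene" or "top" or "wrist"; returns the picture (400x640x3 uint8, blue, green, red); there is no depth.
- eyes.camera_params(name): a dict with "mtx" (3x3 intrinsics, pixels), "R" (3x3) and "t" (3): a world point X has camera coordinates R X + t. Camera axes: x right, y down, z forward; pixel columns grow to the right and rows downward; lengths in m; the calibration is good to about 2 mm. A picture is of the moment at which its call begins: read the wrist's pose just before it. camera_params takes no time and is no camera call; for the wrist camera it gives the pose at the moment of the call.
- env.hand_in(): hands the job in; it is judged then, once.
Trained networks look in the newest picture that a camera, given by its name, has taken for a name from the list of things; names that differ only in an ending like _2 or _b are one class to them, and where a whole thing is asked for, a point or a joint stands for the part that bears it (a point fixed in the world has none). Each returns a list of dicts, best first, with "score" (0 to 1); they miss things now and then, are a little off and sometimes report something else, mostly with a low value. They report only what shows in the picture. A call takes as long as a camera call. They do not tell look-alikes from the thing itself.
- eyes.trace(camera, label): "mask" (400x640 bool, what is visible of it) and "box" ([left, top, right, bottom] in pixels, round what is visible of it).
- eyes.spot_point(camera, label): "location" ([row, column] in pixels: a listed point, or the origin of a listed thing).
The state is a dict: "t": time; "joint_positions": joint angles; "qvel": joint speeds; "joint_efforts": joint torques, N m; "ee_pos": TCP position; "orientation": TCP orientation; "force": force on the tool from outside, world axes, zero at the start; "wrist_torque": the same for the moment, N m; "gripper_width": opening from 0.0 (shut) to 1.0 (fully open); "grasp_force": force on a finger pad.
Only numpy, scipy, OpenCV 4.12 (cv2) and the standard library are available. Lean on these libraries where they do the work, as an engineer would, in place of code of your own. Each camera call takes 0.05 s, during which the arm holds its last target. There are 200 camera calls.

## Task

Draw the sprung curved arm of the clip stage back until it flips over and stays open by itself. Then lay the ribbed slide flat on the stage, its long side along the long fixed edge, and push it fully home into the corner so that it presses lightly (a few newtons, never over 25 N) on both fixed edges at once. Let go of it and tip the arm back so that it springs onto the slide's cut corner and clamps it there; leave the other things on the bench alone.

Things in the scene. Friction and masses are not known exactly. Their poses are not given: they have to be found in the camera images.
- stage: Fixed grey base plate, 200 x 220 x 14 mm, its top face (the work face) 14 mm above the bench. Origin on the bench; the plate reaches from -95 to +105 mm along its x and +-110 mm along its y; its z is up. At zero yaw its x points away from the robot.
- long_edge: Long fixed steel edge on the work face, at the stage's +x side, 104 mm long along the stage's y, 12 mm high. Origin at (75, -34, 14) mm from the stage origin, axes parallel to the stage's. Its facing strip looks to the stage's -x and stands somewhere from 0 to 6 mm proud of this origin (towards -x), unmeasured and different each time: find it by feel. Never press the slide on it with over 25 N.
- short_edge: The short fixed steel edge, on the work face at right angles to the long one, 36 mm long along the stage's x, 12 mm high. Origin at (51, 20, 14) mm from the stage origin; its x axis points along the stage's +y. Its facing strip looks to the stage's -y and stands somewhere from 0 to 6 mm proud of this origin (towards the stage's -y), unmeasured, as with the long edge. Never over 25 N either.
- clip_arm (a joint): Angle (rad) of the curved steel arm about its upright pivot. 0 = closed (as found), 0.95 = open stop, growing clockwise seen from above. An over-centre spring strut pulls it shut below about 0.55 and holds it open by itself above that. Takes up to about 9 N at the knob; damped, so swing it at under 1 rad/s. With a slide fully home it rests on the slide at about 0.13 to 0.25.
- pivot (a point): Axis of the arm's pivot, on the work face, at (-57, -2, 14) mm from the stage origin.
- knob (a point): Black upright round knob, 14 mm in diameter, on the free end of the arm: this point is on its axis, 59 mm above the bench; the knob's top is 74 mm above the bench, and the top of the steel arm beneath it is 28 mm above the bench. At joint value 0.15 it lies (60, -125) mm from the pivot along the stage's x and y; it circles the pivot at 139 mm.
- clip_nose: White plastic roller, free to turn, on the arm: 14 mm in diameter, 12 mm high, origin at its centre, 9 mm above the work face. When the arm shuts on a slide it bears on the slide's cut corner that lies opposite the corner of the fixed edges and presses it diagonally into them with about 6 N.
- slide: Loose slide: aluminium plate 60 (x) x 100 (y) x 8 mm, its four corners cut off at 45 degrees (14 mm), with a black upright grip rib in its middle, 14 mm thick along x, 44 mm long along y, its top 42 mm above the plate's underside. 0.2 to 0.3 kg. Origin: centre of the underside. It fits either way round. Home: origin (45 - a, -30 - b, 14) mm from the stage's, a and b being the facings' settings.
- glue: Bystander: white bottle, 56 mm in diameter, 150 mm high.
- tin: Bystander: steel can, 72 mm in diameter, 100 mm high.
- driver: Bystander: screwdriver lying on the bench.
- eraser: Bystander: cork sanding block, 50 x 90 x 30 mm.
Things that resemble listed ones, but are neither listed nor needed, are in the scene too. Of the things like the slide, leave any that is pink or red; of the rest the larger one is meant.

How it is judged:
On the way, in this order (a step that is already met when the one before it is completed fails the run):
1. the arm is drawn back and stays open by itself, untouched (joint above 0.75 rad) (value of joint clip_arm above 0.75 rad and distance between the grasp point and knob above 0.06 m), for 0.2 s.
2. the slide lies flat and square on the stage and presses on both edges at once (over 1 N each), with the arm still open (z of slide in the frame of stage between 0.0125 and 0.0155 m and angle between the x axis of slide and the x axis of stage, either way round below 0.035 rad and contact force between slide and long_edge above 1 N and contact force between slide and short_edge above 1 N and value of joint clip_arm above 0.7 rad), for 0.2 s.
3. the arm has sprung onto the slide (contact force between clip_nose and slide above 2 N), for 0.2 s.
At the end, for the whole second after the job is handed in: The slide lies flat on the stage, square to it within 2 degrees, at rest and let go, clamped by the nose of the arm (more than 2 N, arm joint below 0.3 rad) so that it bears on both fixed edges (more than 1 N each) (z of slide in the frame of stage between 0.0125 and 0.0155 m and angle between the x axis of slide and the x axis of stage, either way round below 0.035 rad and contact force between slide and long_edge above 1 N and contact force between slide and short_edge above 1 N and contact force between the fingers and slide below 0.1 N and contact force between clip_nose and slide above 2 N and linear speed of slide below 0.01 m/s and value of joint clip_arm below 0.3 rad); the robot touches nothing.
It fails at once if the slide is pressed on the long edge with more than 25 N (contact force between slide and long_edge above 25 N).
It fails at once if the slide is pressed on the short edge with more than 25 N (contact force between slide and short_edge above 25 N).
It fails at once if the bottle, can, screwdriver or cork block is moved by more than 20 mm (distance of any of glue, tin, driver, eraser from where it was at the start of the episode above 0.02 m).
It also fails if it takes over 72 s, if anything falls off the work surface, if the arm or the gripper's body presses on something with over 40 N, if the wrist force passes 120 N, or if a joint passes its speed limit or range.

## Working session

There is one attempt and no reset: what is moved stays moved. The work goes in short steps, Python scripts to look and compute and a tool call to move; the robot and the scene stay as the last step left them, time stands still between calls to the robot, and variables do not carry over. Pictures are saved under pics/ and viewed, at most 10 in all, crops included, and the job is handed in when it is done.

Besides the shell and the picture viewer there is one more tool, called by a JSON object that holds its "name" and its "arguments", one argument or row to a line. send_rows: Moves the arm, as the interface text tells. Its arguments: {"type":"object","properties":{"plan":{"type":"array"},"squeeze":{"type":"number"}},"required":["plan"]}

```bash
ls; mkdir -p pics; cat > h.py <<'E'
import numpy as np, cv2
from plant import env, eyes
def ray(cam,rc,z,P=None):
    p=P or eyes.camera_params(cam); K,R,t=map(np.array,(p["mtx"],p["R"],p["t"]))
    d=R.T@np.linalg.solve(K,[rc[1],rc[0],1.]); c=-R.T@t.ravel()
    return c+d*(z-c[2])/d[2]
def proj(cam,X,P=None):
    p=P or eyes.camera_params(cam); K,R,t=map(np.array,(p["mtx"],p["R"],p["t"]))
    v=K@(R@np.array(X)+t.ravel()); return v[:2]/v[2]
E
python3 - <<'E'
from h import *
np.set_printoptions(precision=4,suppress=True)
for c in("top","scene"):
    im=eyes.snapshot(c); cv2.imwrite(f"pics/{c}0.png",im)
    for l,z in(("stage",0),("long_edge",.014),("short_edge",.014),("pivot",.014),("knob",.059),("clip_nose",.023),("slide",0),("slide",.014),("glue",0),("tin",0),("driver",0),("eraser",0)):
        for s in eyes.spot_point(c,l): print(c,l,round(s["score"],2),np.round(s["location"]),ray(c,s["location"],z)[:2])
print(env.observe(), env.tip_extent)
E
```

```text
pics
top stage 0.73 [193. 300.] [0.5949 0.043 ]
top long_edge 0.56 [197. 340.] [ 0.585  -0.0729]
top long_edge 0.52 [168. 320.] [ 0.6692 -0.0138]
top short_edge 0.61 [174. 296.] [0.6513 0.0574]
top pivot 0.6 [206. 299.] [0.5546 0.0448]
top knob 0.54 [193. 342.] [ 0.5889 -0.0762]
top clip_nose 0.59 [185. 324.] [ 0.6181 -0.0259]
top clip_nose 0.35 [174. 454.] [ 0.6549 -0.4072]
top slide 0.83 [254. 395.] [ 0.4203 -0.2362]
top slide 0.73 [171. 393.] [ 0.6642 -0.2299]
top slide 0.7 [210. 429.] [ 0.5508 -0.3373]
top slide 0.6 [251. 442.] [ 0.4316 -0.3721]
top slide 0.83 [254. 395.] [ 0.4202 -0.2339]
top slide 0.73 [171. 393.] [ 0.6617 -0.2277]
top slide 0.7 [210. 429.] [ 0.5494 -0.334 ]
top slide 0.6 [251. 442.] [ 0.4314 -0.3685]
top glue 0.78 [138. 387.] [ 0.7639 -0.2144]
top glue 0.37 [186. 182.] [0.6114 0.3936]
top tin 0.55 [231. 188.] [0.479  0.3682]
top driver 0.57 [188. 183.] [0.6058 0.389 ]
top eraser 0.58 [176. 458.] [ 0.6536 -0.4256]
scene stage 0.79 [229. 330.] [0.6093 0.0497]
scene long_edge 0.79 [235. 298.] [ 0.6691 -0.0027]
scene short_edge 0.56 [240. 319.] [0.6526 0.0457]
sce
[... 544 characters left out ...]
323 -0.2207]
scene glue 0.62 [228. 203.] [ 0.769  -0.2191]
scene tin 0.82 [247. 470.] [0.4751 0.3622]
scene driver 0.78 [299. 460.] [0.6103 0.3859]
scene eraser 0.85 [160. 178.] [ 0.639 -0.422]
{'t': 1.3, 'joint_positions': array([-0.9854,  0.3847,  0.0079, -0.    , -1.194 , -0.2586]), 'qvel': array([-0.0013,  0.0012, -0.0019,  0.0014, -0.0014, -0.0009]), 'joint_efforts': array([ -0.0005, -39.2092,  18.8621,   4.1909,  -0.0004,  -0.    ]), 'ee_pos': array([ 0.2007, -0.5919,  0.2483]), 'orientation': array([ 0.511 , -3.0997, -0.0001]), 'force': array([-0.5756,  0.0081, -0.1997]), 'wrist_torque': array([ 0.0503, -0.0097,  0.008 ]), 'grasp_force': 0.0, 'gripper_width': 1.0008676915485977} 0.017
```

View pics/top0.png

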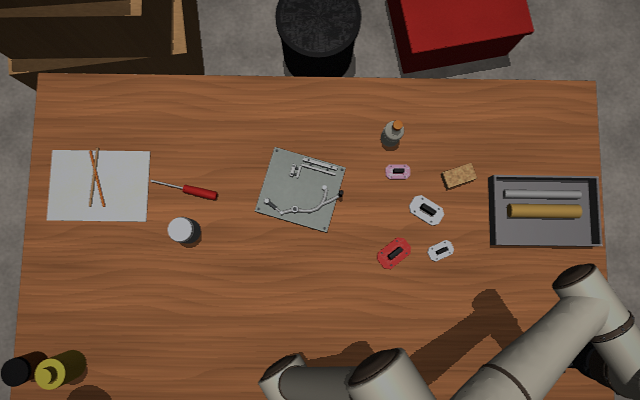

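View pics/scene0.png

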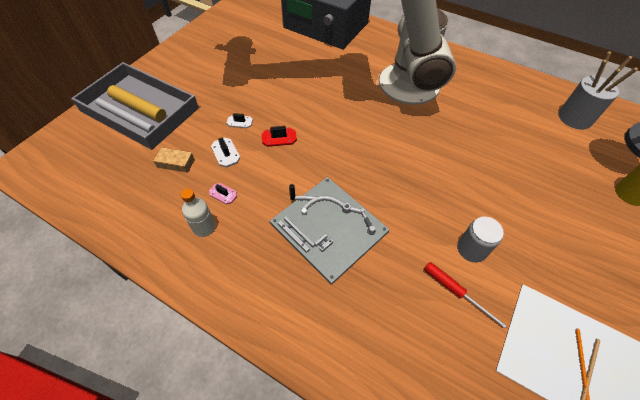

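The top view shows the stage plate at about columns 256–346, rows 148–232, with the black knob at (340,194). The large white slide is at (427,210) and the smaller white one at (441,251). The red and pink ones are decoys. Next I'll fit the stage and slide poses.

```bash
python3 - <<'E'
from h import *
np.set_printoptions(precision=4,suppress=True)
for c in("top","scene"):
    eyes.snapshot(c)
    for l,z in(("stage",.014),("slide",.008)):
        for s in eyes.trace(c,l):
            m=s["mask"].astype(np.uint8)
            cs,_=cv2.findContours(m,cv2.RETR_EXTERNAL,cv2.CHAIN_APPROX_NONE); k=max(cs,key=cv2.contourArea)[:,0]
            P=eyes.camera_params(c)
            w=np.array([ray(c,(p[1],p[0]),z,P)[:2] for p in k],np.float32)
            if l=="stage":
                m2=cv2.morphologyEx(m,cv2.MORPH_OPEN,np.ones((9,9),np.uint8))
                cs,_=cv2.findContours(m2,cv2.RETR_EXTERNAL,cv2.CHAIN_APPROX_NONE); k2=max(cs,key=cv2.contourArea)[:,0]
                w2=np.array([ray(c,(p[1],p[0]),z,P)[:2] for p in k2],np.float32)
                r=cv2.minAreaRect(w2*1000); print("open",r)
            r=cv2.minAreaRect(w*1000)
            print(c,l,round(s["score"],2),s["box"],r,"\n",cv2.boxPoints(r).round())
E
```

```text
open ((604.7009887695312, 41.10081481933594), (226.1316375732422, 201.52122497558594), 73.71701049804688)
top stage 0.73 [253.9, 147.4, 344.5, 231.5] ((604.7045288085938, 36.84465026855469), (235.60476684570312, 202.11326599121094), 74.20056915283203) 
 [[ 475.  -49.]
 [ 670. -104.]
 [ 734.  123.]
 [ 540.  178.]]
top slide 0.85 [377.3, 235.5, 412.3, 267.8] ((423.6270446777344, -230.21084594726562), (62.877506256103516, 103.02046203613281), 39.98569107055664) 
 [[ 366. -211.]
 [ 433. -290.]
 [ 481. -249.]
 [ 415. -171.]]
top slide 0.82 [409.0, 194.3, 445.5, 225.4] ((549.72265625, -327.120849609375), (98.80347442626953, 61.431209564208984), 58.14234924316406) 
 [[ 498. -353.]
 [ 550. -385.]
 [ 602. -301.]
 [ 550. -269.]]
top slide 0.78 [383.9, 164.0, 409.9, 179.9] ((664.2344360351562, -244.604736328125), (41.942283630371094, 65.47970581054688), 0.7796764373779297) 
 [[ 643. -212.]
 [ 644. -278.]
 [ 686. -277.]
 [ 685. -212.]]
top slide 0.61 [428.3, 237.5, 453.2, 262.2] ((432.5906066894531, -366.56500244140625), (48.174903869628906, 76.58619689941406), 22.19696617126465) 
 [[ 396. -340.]
 [ 425. -411.]
 [ 469. -393.]
 [ 440. -322.]]
top slide 0.48 [443.2, 164.4, 479.8, 190.5] ((652.8419189453125, -423.2462158203125), (51.38157272338867, 99.21431732177734), 20.774620056152344) 
 [[ 611. -386.]
 [ 646. -479.]
 [ 694. -461.]
 [ 659. -368.]]
open ((603.4813842773438, 38.33465576171875), (240.49627685546875, 205.56414794921875), 73.40990447998047)
scene stage 0.97 [268.2, 178.0, 389.9, 282.1] ((600.5716552734375, 23.002212524414062), (272.92864990234375, 205.31674194335938), 74.40257263183594) 
 [[ 465.  -81.]
 [ 663. -136.]
 [ 736.  127.]
 [ 538.  182.]]Traceback (most recent call last):
  File "<stdin>", line 13, in <module>
ValueError: max() iterable argument is empty
```

{"name": "send_rows", "arguments": {
  "plan": [
    [[34,46,5],0.135,0],
    [[34,46,5],0.135,0],
    [[34,46,5],0.135,0],
    [[34,46,5],0.135,0],
    [[34,46,5],0.135,0],
    [[34,46,5],0.135,0],
    [[34,46,5],0.135,0],
    [[34,46,5],0.135,0]
  ],
  "squeeze": 30
}}

```text
t: 2.55
ee_pos: [0.4736, -0.2222, 0.2889]
orientation: [-2.037, 2.391, -0.001]
force: [1.5, -1.1, -0.2]
gripper_width: 0.996
grasp_force: 0.0
```

{"name": "send_rows", "arguments": {
  "plan": [
    [[34,46,0],0,0],
    [[34,46,0],0,0],
    [[10,20,0],0,0],
    [[0,0,0],0,0],
    [[0,0,0],0,0]
  ]
}}

```text
t: 3.18
ee_pos: [0.55, -0.1126, 0.2884]
orientation: [2.031, -2.396, -0.0]
force: [-0.5, -0.1, -0.3]
gripper_width: 1.001
grasp_force: 0.0
```

```bash
cat >> h.py <<'E'
def toolang():
    R,_=cv2.Rodrigues(np.array(env.observe()["orientation"],float)); return np.degrees(np.arctan2(R[1,1],R[0,1])), R[:,2]
E
python3 - <<'E'
from h import *
np.set_printoptions(precision=4,suppress=True)
o=env.observe();print(o["t"],o["ee_pos"],toolang(),o["joint_positions"])
P=eyes.camera_params("wrist"); im=eyes.snapshot("wrist"); cv2.imwrite("pics/w1.png",im)
for l,z in(("stage",0),("long_edge",.014),("short_edge",.014),("pivot",.014),("knob",.059),("clip_nose",.023),("slide",0)):
    for s in eyes.spot_point("wrist",l): print(l,round(s["score"],2),np.round(s["location"]),ray(0,s["location"],z,P)[:2])
E
```

```text
3.175 [ 0.55   -0.1126  0.2884] (np.float64(170.5567403373045), array([-0.0004, -0.0001, -1.    ])) [ 0.0867  0.2504 -0.0849  0.0001 -1.2359 -0.2516]
short_edge 0.9 [302. 262.] [0.6551 0.0538]
pivot 0.93 [294. 342.] [0.546  0.0604]
knob 0.81 [220. 290.] [ 0.5888 -0.0691]
knob 0.27 [286. 300.] [0.5933 0.0145]
clip_nose 0.59 [247. 284.] [ 0.6091 -0.0235]
slide 0.71 [ 74. 207.] [ 0.6606 -0.2442]
slide 0.57 [ 52. 410.] [ 0.4219 -0.2285]
```

View pics/w1.png

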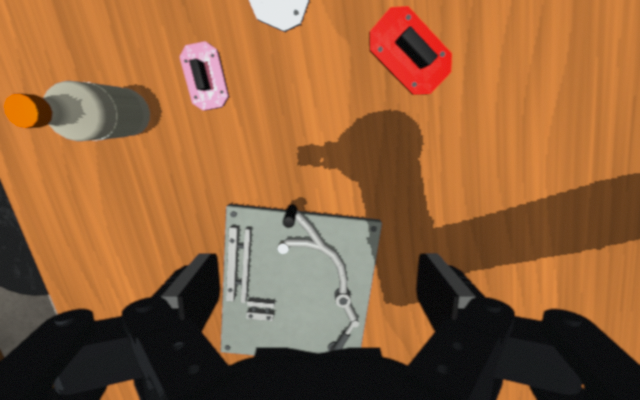

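{"name": "send_rows", "arguments": {
  "plan": [
    [[20,21,-40],0,0],
    [[19,21,-40],0,0],
    [[0,0,-50],0,0],
    [[0,0,-50],0,60],
    [[0,0,-53],0,120],
    [[0,0,0],0,160],
    [[0,0,0],0,220],
    [[0,0,0],0,255]
  ],
  "squeeze": 30
}}

```text
t: 4.58
ee_pos: [0.59, -0.0698, 0.0571]
orientation: [-2.03, 2.395, -0.001]
force: [-1.2, -0.3, -1.6]
gripper_width: 0.158
grasp_force: 29.5
```

{"name": "send_rows", "arguments": {
  "plan": [
    [[0,0,0],0,255],
    [[0,0,0],0,255]
  ]
}}

```text
t: 4.82
ee_pos: [0.59, -0.0699, 0.057]
orientation: [-2.031, 2.395, -0.002]
force: [-4.2, 1.3, 4.7]
gripper_width: 0.155
grasp_force: 30.1
```

```bash
python3 - <<'E'
from h import *
np.set_printoptions(precision=4,suppress=True)
o=env.observe();print(o)
# stage from top-left corners etc in scene
eyes.snapshot("scene")
for l,z in(("knob",.059),("pivot",.014)):
    for s in eyes.spot_point("scene",l): print(l,s["score"],ray("scene",s["location"],z))
# arc waypoints
p=np.array([.546,.060]); k=o["ee_pos"][:2]; v=k-p; a0=np.arctan2(v[1],v[0]); r=np.hypot(*v); print(np.degrees(a0),r)
prev=k
for i in range(1,17):
    a=a0-i*.06; q=p+.139*np.array([np.cos(a),np.sin(a)]); print(i,((q-prev)*1000).round(1)); prev=q
E
```

```text
{'t': 4.825, 'joint_positions': array([ 0.1545,  0.5307, -0.2956,  0.0003, -0.7429, -0.3186]), 'qvel': array([ 0.0012,  0.0023,  0.0018,  0.001 , -0.001 ,  0.0006]), 'joint_efforts': array([ -0.3484, -38.8162,  14.3822,   3.2764,   0.9406,   0.0522]), 'ee_pos': array([ 0.59  , -0.0699,  0.057 ]), 'orientation': array([-2.0314,  2.3947, -0.0017]), 'force': array([-4.2042,  1.3151,  4.7498]), 'wrist_torque': array([ 0.2807,  0.9882, -0.0912]), 'grasp_force': 30.098305642604828, 'gripper_width': 0.15543953038544187}
knob 0.68 [ 0.5872 -0.069   0.059 ]
pivot 0.75 [0.5476 0.0651 0.014 ]
-71.2718965728692 0.13712111270598146
1 [-7.4 -4.2]
2 [-8.1 -2. ]
3 [-8.2 -1.5]
4 [-8.3 -1. ]
5 [-8.3 -0.5]
6 [-8.3  0. ]
7 [-8.3  0.5]
8 [-8.3  1. ]
9 [-8.2  1.5]
10 [-8.1  2. ]
11 [-8.   2.5]
12 [-7.8  3. ]
13 [-7.6  3.4]
14 [-7.4  3.9]
15 [-7.1  4.3]
16 [-6.9  4.7]
```

{"name": "send_rows", "arguments": {
  "plan": [
    [[-8,-2.5,0],0,255],
    [[-8,-2,0],0,255],
    [[-8.2,-1.5,0],0,255],
    [[-8.3,-1,0],0,255],
    [[-8.3,-0.5,0],0,255],
    [[-8.3,0,0],0,255],
    [[-8.3,0.5,0],0,255],
    [[-8.3,1,0],0,255]
  ]
}}

```text
t: 5.98
ee_pos: [0.5277, -0.0769, 0.057]
orientation: [-2.029, 2.391, -0.01]
force: [5.1, -4.1, 1.0]
gripper_width: 0.152
grasp_force: 30.4
```

{"name": "send_rows", "arguments": {
  "plan": [
    [[-8.2,1.5,0],0,255],
    [[-8.1,2,0],0,255],
    [[-8,2.5,0],0,255],
    [[-7.8,3,0],0,255],
    [[-7.6,3.4,0],0,255],
    [[-7.4,4,0],0,255],
    [[-6,4,0],0,255],
    [[0,0,0],0,255]
  ]
}}

```text
t: 6.98
ee_pos: [0.471, -0.0549, 0.0566]
orientation: [-2.031, 2.394, -0.001]
force: [-3.3, 0.6, 9.8]
gripper_width: 0.154
grasp_force: 30.9
```

{"name": "send_rows", "arguments": {
  "plan": [
    [[0,0,0],0,100],
    [[0,0,0],0,60],
    [[0,0,20],0,0],
    [[0,0,50],0,0],
    [[0,0,55],0,0],
    [[8,-40,55],-0.078,0],
    [[16,-50,10],-0.078,0],
    [[16,-50,0],-0.078,0]
  ]
}}

```text
t: 7.98
ee_pos: [0.5116, -0.1934, 0.2424]
orientation: [-1.735, 2.615, -0.005]
force: [1.1, -0.7, -0.4]
gripper_width: 1.001
grasp_force: 0.0
```

{"name": "send_rows", "arguments": {
  "plan": [
    [[16,-50,0],-0.078,0],
    [[16,-45,0],-0.078,0],
    [[6,-10,0],0,0],
    [[0,0,0],0,0],
    [[0,0,0],0,0]
  ]
}}

```text
t: 8.6
ee_pos: [0.5479, -0.296, 0.2405]
orientation: [1.531, -2.743, -0.001]
force: [-0.4, 0.0, 0.2]
gripper_width: 0.997
grasp_force: 0.0
```

```bash
python3 - <<'E'
from h import *
np.set_printoptions(precision=4,suppress=True)
o=env.observe();print(o["t"],o["ee_pos"],toolang()[0])
P=eyes.camera_params("wrist"); im=eyes.snapshot("wrist"); cv2.imwrite("pics/w2.png",im)
for s in eyes.spot_point("wrist","slide"): print(round(s["score"],2),np.round(s["location"]),ray(0,s["location"],0,P)[:2])
for s in eyes.trace("wrist","slide"):
    cs,_=cv2.findContours(s["mask"].astype(np.uint8),cv2.RETR_EXTERNAL,cv2.CHAIN_APPROX_NONE)
    if not cs: continue
    k=max(cs,key=cv2.contourArea)[:,0]
    w=np.array([ray(0,(p[1],p[0]),.008,P)[:2] for p in k],np.float32)*1000
    print(s["score"],s["box"],cv2.minAreaRect(w))
for c in("top","scene"):
    eyes.snapshot(c)
    for s in eyes.spot_point(c,"knob"): print(c,"knob",s["score"],ray(c,s["location"],.059))
E
```

```text
8.6 [ 0.5479 -0.296   0.2405] 148.33456795902705
0.93 [165. 445.] [ 0.4215 -0.2307]
0.71 [261. 262.] [ 0.6609 -0.2417]
0.63 [151. 302.] [ 0.5488 -0.3277]
0.66 [342.6, 24.9, 416.8, 94.7] ((433.8873291015625, -364.3139343261719), (44.94304656982422, 74.0796127319336), 25.217838287353516)
0.62 [272.5, 106.1, 331.2, 203.7] ((549.8065795898438, -324.5377502441406), (99.04667663574219, 59.78059005737305), 58.3306884765625)
0.58 [232.2, 230.8, 286.2, 292.3] ((661.5313720703125, -242.72695922851562), (45.0550422668457, 73.42568969726562), 1.8432780504226685)
0.57 [396.6, 131.3, 495.5, 206.9] ((424.5444030761719, -229.371337890625), (60.94842529296875, 102.68555450439453), 38.55187225341797)
top knob 0.68 [ 0.4683 -0.056   0.059 ]
scene knob 0.89 [ 0.4634 -0.0453  0.059 ]
```

View pics/w2.png

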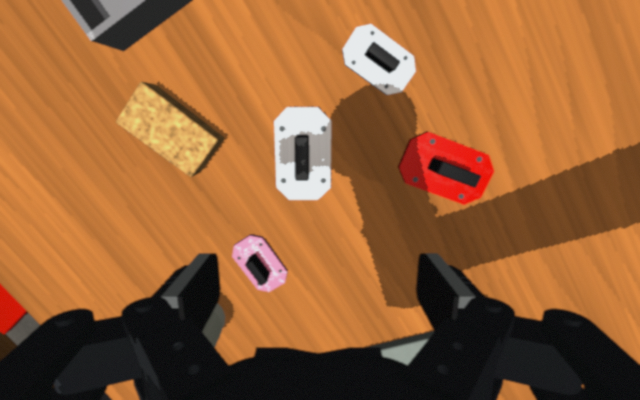

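{"name": "send_rows", "arguments": {
  "plan": [
    [[1.5,-15,-50],0,0],
    [[0,-14.5,-50],0,0],
    [[0,0,-50],0,0],
    [[0,0,-40],0,0],
    [[0,0,-19.5],0,80],
    [[0,0,0],0,140],
    [[0,0,0],0,200],
    [[0,0,0],0,255]
  ],
  "squeeze": 30
}}

```text
t: 9.95
ee_pos: [0.5503, -0.3267, 0.0327]
orientation: [-1.529, 2.743, -0.003]
force: [-2.0, 2.0, 0.2]
gripper_width: 0.157
grasp_force: 29.3
```

{"name": "send_rows", "arguments": {
  "plan": [
    [[0,0,0],0,255],
    [[0,0,0],0,255],
    [[0,0,0],0,255]
  ],
  "squeeze": 40
}}

```text
t: 10.32
ee_pos: [0.5505, -0.3267, 0.0327]
orientation: [-1.529, 2.743, -0.003]
force: [-1.5, 1.1, 5.7]
gripper_width: 0.155
grasp_force: 44.1
```

```bash
python3 - <<'E'
from h import *
np.set_printoptions(precision=4,suppress=True)
o=env.observe();print(o["t"],o["ee_pos"],toolang())
# stage corners in wrist view w1 (uncertain) & top, via subpixel click on saved pictures
import itertools
for c,pts in(("top",[(277,149),(346,166),(328,231),(256,211)]),):
    for p in pts: print(p,ray(c,(p[1],p[0]),.014)[:2])
E
```

```text
10.325 [ 0.5505 -0.3267  0.0327] (np.float64(148.28800618555556), array([ 0.0022, -0.001 , -1.    ]))
(277, 149) [0.7241 0.1136]
(346, 166) [ 0.6759 -0.0905]
(328, 231) [ 0.4842 -0.0394]
(256, 211) [0.5395 0.1704]
```

```bash
python3 - <<'E'
from h import *
np.set_printoptions(precision=4,suppress=True)
o=env.observe(); P=eyes.camera_params("wrist")
Rt,_=cv2.Rodrigues(np.array(o["orientation"])); R,t=np.array(P["R"]),np.array(P["t"]).ravel()
Rc=R@Rt; tc=R@o["ee_pos"]+t           # tool->cam
R1,_=cv2.Rodrigues(np.array([2.031,-2.396,0])); p1=np.array([.55,-.1126,.2884])
Rn=Rc@R1.T; P1=dict(mtx=P["mtx"],R=Rn,t=tc-Rn@p1)
print("cam",-Rn.T@P1["t"], "check pivot",ray(0,(294,342),.014,P1))
im=cv2.imread("pics/w1.png"); hsv=cv2.cvtColor(im,cv2.COLOR_BGR2HSV)
g=((hsv[...,1]<60)&(hsv[...,2]>90)).astype(np.uint8)
def side(a,b,dirn):
    a,b=np.array(a,float),np.array(b,float); n=np.array([-(b-a)[1],(b-a)[0]])/np.hypot(*(b-a)); pts=[]
    gray=cv2.GaussianBlur(hsv[...,1],(3,3),0).astype(float)
    for f in np.linspace(.08,.92,40):
        c=a+f*(b-a); s=np.arange(-6,6.1,.25); q=c+s[:,None]*n
        v=cv2.remap(gray.astype(np.float32),q[:,0].astype(np.float32)[None],q[:,1].astype(np.float32)[None],cv2.INTER_LINEAR)[0]
        i=np.argmax(np.abs(np.gradient(v))); pts.append(q[i])
    w=np.array([ray(0,(p[1],p[0]),.014,P1)[:2] for p in pts],np.float32)
    vx,vy,x,y=cv2.fitLine(w,cv2.DIST_HUBER,0,.001,.001).ravel()
    res=np.abs((w-[x,y])@[-vy,vx]); print("ang",np.degrees(np.arctan2(vy,vx)),"pt",x,y,"res",np.median(res)); return np.array([vx,vy]),np.array([x,y])
T=side((228,205),(380,219),0); Rr=side((379,222),(366,295),0); L=side((228,207),(223,330),0)
def isec(A,B):
    s=np.linalg.solve(np.c_[A[0],-B[0]],B[1]-A[1]); return A[1]+s[0]*A[0]
print("corner +x-y",isec(T,L),"corner -x-y",isec(T,Rr))
E
```

```text
cam [ 0.5394 -0.1767  0.4135] check pivot [0.5451 0.0604 0.014 ]
ang -15.663677 pt 0.57833356 -0.06354144 res 0.00035952055
ang 74.177376 pt 0.49416223 0.017084887 res 0.00029398408
ang 74.22954 pt 0.6955655 -0.0020011337 res 0.0002806798
corner +x-y [ 0.6709 -0.0895] corner -x-y [ 0.4792 -0.0357]
```

{"name": "send_rows", "arguments": {
  "plan": [
    [[0,0,10],0,255],
    [[0,0,30],0,255],
    [[0,0,30],0,255],
    [[0,0,20],0,255]
  ]
}}

```text
t: 10.82
ee_pos: [0.5498, -0.3266, 0.1226]
orientation: [-1.529, 2.744, -0.001]
force: [-1.0, -0.0, -1.7]
gripper_width: 0.153
grasp_force: 42.9
```

{"name": "send_rows", "arguments": {
  "plan": [
    [[10,40,0],0.04,255],
    [[10,47,0],0.04,255],
    [[10,47,0],0.04,255],
    [[10,47,0],0.04,255],
    [[10,47,0],0.04,255],
    [[10,47,0],0.04,255],
    [[10,40,0],0.039,255],
    [[0,8,0],0,255]
  ]
}}

```text
t: 11.82
ee_pos: [0.62, -0.001, 0.1209]
orientation: [-1.9, 2.502, 0.0]
force: [0.6, -0.6, -2.4]
gripper_width: 0.153
grasp_force: 42.9
```

{"name": "send_rows", "arguments": {
  "plan": [
    [[0,0,0],0,255],
    [[0,0,0],0,255]
  ]
}}

```text
t: 12.08
ee_pos: [0.6192, -0.0046, 0.1209]
orientation: [1.894, -2.506, -0.001]
force: [-0.3, 0.2, -1.9]
gripper_width: 0.156
grasp_force: 42.9
```

```bash
python3 - <<'E'
from h import *
np.set_printoptions(precision=4,suppress=True)
o=env.observe();print(o["t"],o["ee_pos"],toolang(),o["force"])
for c in("top","scene"):
    im=eyes.snapshot(c); cv2.imwrite(f"pics/{c}3.png",im)
    for l,z in(("slide",.09),("knob",.059)):
        for s in eyes.spot_point(c,l): print(c,l,round(s["score"],2),ray(c,s["location"],z)[:2])
a=cv2.imread("pics/scene3.png")[120:300,220:420]; b=eyes.snapshot("wrist")
a=cv2.resize(a,None,fx=2,fy=2); b=cv2.resize(b,(576,360)); cv2.imwrite("pics/c3.png",cv2.resize(np.hstack([a,b]),(800,295)))
E
```

```text
12.075 [ 0.6192 -0.0046  0.1209] (np.float64(164.15997887215886), array([-0.0007, -0.0001, -1.    ])) [-0.3333  0.1624 -1.9403]
top slide 0.84 [ 0.4258 -0.2149]
top slide 0.62 [ 0.6174 -0.0052]
top slide 0.61 [ 0.4337 -0.3466]
top knob 0.8 [ 0.4585 -0.0527]
scene slide 0.96 [ 0.6193 -0.0028]
scene slide 0.91 [ 0.4839 -0.1626]
scene slide 0.69 [ 0.6997 -0.1971]
scene slide 0.6 [ 0.5024 -0.3054]
```

View pics/c3.png

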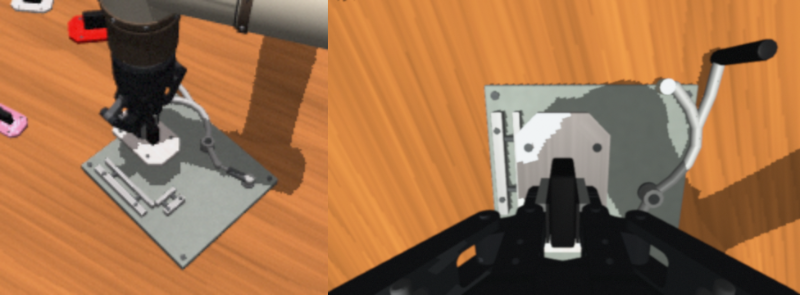

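The slide is held square above the stage, just short of both edges, and the arm stands open clear of it. Lowering now.

{"name": "send_rows", "arguments": {
  "plan": [
    [[0,0,-25],0,255],
    [[0,0,-25],0,255],
    [[0,0,-15],0,255],
    [[0,0,-5],0,255],
    [[0,0,-2],0,255],
    [[0,0,0],0,255],
    [[0,0,0],0,255]
  ]
}}

```text
t: 13.3
ee_pos: [0.6201, -0.0034, 0.0498]
orientation: [-1.895, 2.504, -0.001]
force: [0.1, -1.0, -2.3]
gripper_width: 0.157
grasp_force: 42.9
```

{"name": "send_rows", "arguments": {
  "plan": [
    [[0,0,-1],0,255],
    [[0,0,-0.5],0,255],
    [[0,0,0],0,255],
    [[0,0,0],0,255]
  ]
}}

```text
t: 13.8
ee_pos: [0.6197, -0.0035, 0.0475]
orientation: [1.896, -2.505, 0.0]
force: [-0.8, -0.6, -1.2]
gripper_width: 0.157
grasp_force: 42.9
```

{"name": "send_rows", "arguments": {
  "plan": [
    [[0,0,-0.5],0,255],
    [[0,0,-0.5],0,255],
    [[0,0,0],0,255],
    [[0,0,0],0,255]
  ]
}}

```text
t: 14.3
ee_pos: [0.6197, -0.0035, 0.0468]
orientation: [-1.896, 2.505, -0.0]
force: [-0.9, 0.4, 1.2]
gripper_width: 0.157
grasp_force: 43.1
```

{"name": "send_rows", "arguments": {
  "plan": [
    [[0,0,-0.5],0,255],
    [[0,0,0],0,255],
    [[0,0,0],0,255]
  ]
}}

```text
t: 14.68
ee_pos: [0.6197, -0.0035, 0.0468]
orientation: [-1.896, 2.505, -0.0]
force: [-3.4, 0.7, 5.3]
gripper_width: 0.16
grasp_force: 43.9
```

{"name": "send_rows", "arguments": {
  "plan": [
    [[0,0,0.4],0,255],
    [[0.96,-0.27,0],0,255],
    [[0.96,-0.27,0],0,255],
    [[0.96,-0.27,0],0,255],
    [[0.96,-0.27,0],0,255],
    [[0,0,0],0,255],
    [[0,0,0],0,255]
  ]
}}

```text
t: 15.55
ee_pos: [0.6228, -0.0045, 0.0468]
orientation: [1.895, -2.504, -0.001]
force: [-5.0, 0.6, 6.4]
gripper_width: 0.152
grasp_force: 44.1
```

{"name": "send_rows", "arguments": {
  "plan": [
    [[0.96,-0.27,0],0,255],
    [[0.96,-0.27,0],0,255],
    [[0,0,0],0,255],
    [[0,0,0],0,255]
  ]
}}

```text
t: 16.05
ee_pos: [0.6248, -0.0051, 0.0468]
orientation: [1.895, -2.504, -0.001]
force: [-3.9, 0.9, 7.3]
gripper_width: 0.156
grasp_force: 44.1
```

{"name": "send_rows", "arguments": {
  "plan": [
    [[0.96,-0.27,0],0,255],
    [[0,0,0],0,255],
    [[0,0,0],0,255]
  ]
}}

```text
t: 16.42
ee_pos: [0.6257, -0.0054, 0.0468]
orientation: [1.895, -2.504, -0.001]
force: [-4.9, 0.8, 7.0]
gripper_width: 0.156
grasp_force: 44.1
```

{"name": "send_rows", "arguments": {
  "plan": [
    [[0,0,0.3],0,255],
    [[0.96,-0.27,0],0,255],
    [[0,0,0],0,255],
    [[0,0,0],0,255]
  ]
}}

```text
t: 16.92
ee_pos: [0.6272, -0.0057, 0.0467]
orientation: [1.896, -2.505, -0.0]
force: [-3.8, 1.0, 4.7]
gripper_width: 0.153
grasp_force: 43.9
```

{"name": "send_rows", "arguments": {
  "plan": [
    [[0.72,-0.2,0],0,255],
    [[0,0,0],0,255],
    [[0,0,0],0,255]
  ]
}}

```text
t: 17.3
ee_pos: [0.628, -0.0059, 0.0467]
orientation: [1.896, -2.505, -0.0]
force: [-4.2, 0.8, 4.9]
gripper_width: 0.155
grasp_force: 43.9
```

{"name": "send_rows", "arguments": {
  "plan": [
    [[0.72,-0.2,0],0,255],
    [[0,0,0],0,255],
    [[0,0,0],0,255]
  ]
}}

```text
t: 17.68
ee_pos: [0.6287, -0.0061, 0.0467]
orientation: [1.896, -2.505, -0.0]
force: [-3.5, 1.2, 5.4]
gripper_width: 0.154
grasp_force: 43.9
```

{"name": "send_rows", "arguments": {
  "plan": [
    [[0.72,-0.2,0],0,255],
    [[0,0,0],0,255],
    [[0,0,0],0,255]
  ]
}}

```text
t: 18.05
ee_pos: [0.6289, -0.0062, 0.0467]
orientation: [1.895, -2.504, -0.001]
force: [-5.5, 1.1, 5.6]
gripper_width: 0.157
grasp_force: 44.1
```

{"name": "send_rows", "arguments": {
  "plan": [
    [[0.72,-0.2,0],0,255],
    [[0,0,0],0,255],
    [[0,0,0],0,255]
  ]
}}

```text
t: 18.42
ee_pos: [0.629, -0.0062, 0.0468]
orientation: [1.894, -2.503, -0.003]
force: [-7.4, 3.2, 6.6]
gripper_width: 0.152
grasp_force: 44.3
```

{"name": "send_rows", "arguments": {
  "plan": [
    [[0.72,-0.2,0],0,255],
    [[0,0,0],0,255],
    [[0,0,0],0,255]
  ]
}}

```text
t: 18.8
ee_pos: [0.6291, -0.0062, 0.0469]
orientation: [1.894, -2.503, -0.004]
force: [-8.1, 3.6, 8.0]
gripper_width: 0.155
grasp_force: 44.5
```

{"name": "send_rows", "arguments": {
  "plan": [
    [[0,0,0.3],0,255],
    [[0.27,0.96,0],0,255],
    [[0.27,0.96,0],0,255],
    [[0.27,0.96,0],0,255],
    [[0.27,0.96,0],0,255],
    [[0,0,0],0,255],
    [[0,0,0],0,255]
  ]
}}

```text
t: 19.68
ee_pos: [0.6292, -0.0054, 0.0469]
orientation: [1.89, -2.5, -0.003]
force: [-7.6, -6.1, 8.4]
gripper_width: 0.153
grasp_force: 44.4
```

{"name": "send_rows", "arguments": {
  "plan": [
    [[0.27,0.96,0],0,255],
    [[0.27,0.96,0],0,255],
    [[0,0,0],0,255],
    [[0,0,0],0,255]
  ]
}}

```text
t: 20.18
ee_pos: [0.6297, -0.0037, 0.0469]
orientation: [1.89, -2.5, -0.003]
force: [-8.0, -6.5, 9.2]
gripper_width: 0.157
grasp_force: 44.5
```

{"name": "send_rows", "arguments": {
  "plan": [
    [[0.27,0.96,0],0,255],
    [[0,0,0],0,255],
    [[0,0,0],0,255]
  ]
}}

```text
t: 20.55
ee_pos: [0.63, -0.0027, 0.0469]
orientation: [1.89, -2.5, -0.003]
force: [-8.1, -7.6, 8.9]
gripper_width: 0.156
grasp_force: 44.5
```

{"name": "send_rows", "arguments": {
  "plan": [
    [[0.27,0.96,0],0,255],
    [[0,0,0],0,255],
    [[0,0,0],0,255]
  ]
}}

```text
t: 20.92
ee_pos: [0.6303, -0.0018, 0.0469]
orientation: [1.89, -2.5, -0.003]
force: [-8.6, -8.2, 9.9]
gripper_width: 0.158
grasp_force: 44.5
```

{"name": "send_rows", "arguments": {
  "plan": [
    [[0,0,0.8],0,255],
    [[0.27,0.96,0],0,255],
    [[0,0,0],0,255],
    [[0,0,0],0,255]
  ]
}}

```text
t: 21.42
ee_pos: [0.6307, -0.0001, 0.047]
orientation: [1.89, -2.501, -0.003]
force: [-6.7, -3.5, 5.2]
gripper_width: 0.159
grasp_force: 44.0
```

{"name": "send_rows", "arguments": {
  "plan": [
    [[0.27,0.96,0],0,255],
    [[0,0,0],0,255],
    [[0,0,0],0,255]
  ]
}}

```text
t: 21.8
ee_pos: [0.631, 0.0008, 0.047]
orientation: [1.89, -2.501, -0.003]
force: [-6.3, -5.6, 5.9]
gripper_width: 0.155
grasp_force: 44.0
```

{"name": "send_rows", "arguments": {
  "plan": [
    [[0.27,0.96,0],0,255],
    [[0,0,0],0,255],
    [[0,0,0],0,255]
  ]
}}

```text
t: 22.18
ee_pos: [0.6312, 0.0017, 0.047]
orientation: [1.89, -2.5, -0.003]
force: [-6.4, -6.0, 5.2]
gripper_width: 0.151
grasp_force: 44.0
```

{"name": "send_rows", "arguments": {
  "plan": [
    [[0.27,0.96,0],0,255],
    [[0,0,0],0,255],
    [[0,0,0],0,255]
  ]
}}

```text
t: 22.55
ee_pos: [0.6313, 0.0018, 0.0471]
orientation: [1.889, -2.5, -0.003]
force: [-6.1, -7.2, 5.6]
gripper_width: 0.154
grasp_force: 44.0
```

{"name": "send_rows", "arguments": {
  "plan": [
    [[0.27,0.96,0],0,255],
    [[0,0,0],0,255],
    [[0,0,0],0,255]
  ]
}}

```text
t: 22.92
ee_pos: [0.6313, 0.0019, 0.0471]
orientation: [1.888, -2.499, -0.002]
force: [-7.4, -10.4, 6.1]
gripper_width: 0.158
grasp_force: 44.1
```

{"name": "send_rows", "arguments": {
  "plan": [
    [[0.27,0.96,0],0,255],
    [[0.48,-0.14,0],0,255],
    [[0,0,0],0,255],
    [[0,0,0],0,255]
  ]
}}

```text
t: 23.42
ee_pos: [0.6314, 0.002, 0.0472]
orientation: [1.887, -2.497, -0.003]
force: [-8.8, -13.1, 8.2]
gripper_width: 0.154
grasp_force: 44.3
```

```bash
python3 - <<'E'
from h import *
np.set_printoptions(precision=4,suppress=True)
o=env.observe();print(o["t"],o["ee_pos"],toolang(),o["force"],o["wrist_torque"])
y=np.radians(-15.75);R=np.array([[np.cos(y),-np.sin(y)],[np.sin(y),np.cos(y)]])
print("stage force",R.T@o["force"][:2],"stage pos",R.T@(o["ee_pos"][:2]-[.601,.0465]))
E
```

```text
23.425 [0.6314 0.002  0.0472] (np.float64(164.14371663875278), array([-0.0103, -0.0056, -0.9999])) [ -8.7548 -13.0743   8.1709] [-3.5513  2.196   0.02  ]
stage force [ -4.8773 -14.9598] stage pos [ 0.0413 -0.0346]
```

{"name": "send_rows", "arguments": {
  "plan": [
    [[0.96,-0.27,0],0,255],
    [[0.48,-0.14,0],0,255],
    [[0,0,0],0,255],
    [[0,0,0],0,255],
    [[0,0,0],0,255]
  ]
}}

```text
t: 24.05
ee_pos: [0.6315, 0.0019, 0.0472]
orientation: [1.885, -2.496, -0.006]
force: [-12.1, -10.8, 11.1]
gripper_width: 0.155
grasp_force: 44.7
```

{"name": "send_rows", "arguments": {
  "plan": [
    [[0,0,0],0,255],
    [[-1,-2,0.3],0,255],
    [[0,0,0],0,255],
    [[0,0,0],0,180],
    [[0,0,0],0,120],
    [[0,0,0],0,60],
    [[0,0,0],0,0],
    [[0,0,10],0,0]
  ]
}}

```text
t: 25.05
ee_pos: [0.6352, 0.0043, 0.0576]
orientation: [1.895, -2.504, -0.001]
force: [0.4, -0.6, 0.2]
gripper_width: 0.998
grasp_force: 0.0
```

{"name": "send_rows", "arguments": {
  "plan": [
    [[0,0,40],0,0],
    [[0,0,50],0,0],
    [[0,0,50],0,0],
    [[-10,40,30],0,0],
    [[-10,40,20],0,0],
    [[0,0,0],0,0],
    [[0,0,0],0,0]
  ]
}}

```text
t: 25.92
ee_pos: [0.6153, 0.0841, 0.2482]
orientation: [1.896, -2.505, -0.0]
force: [0.3, -0.1, 0.3]
gripper_width: 0.999
grasp_force: 0.0
```

```bash
python3 - <<'E'
from h import *
np.set_printoptions(precision=4,suppress=True)
o=env.observe();print(o["t"],o["ee_pos"],toolang(),o["force"])
P=eyes.camera_params("wrist"); im=eyes.snapshot("wrist"); cv2.imwrite("pics/w4.png",im)
for l,z in(("slide",.014),("knob",.059),("pivot",.014),("clip_nose",.023)):
    for s in eyes.spot_point("wrist",l)[:2]: print(l,round(s["score"],2),s["location"],ray(0,s["location"],z,P)[:2])
E
```

```text
25.925 [0.6153 0.0841 0.2482] (np.float64(164.26166406394594), array([-0.0002,  0.0001, -1.    ])) [ 0.2821 -0.1116  0.2859]
slide 0.68 [106.0, 282.0] [0.6314 0.0028]
pivot 0.62 [140.7, 373.8] [0.547  0.0638]
clip_nose 0.51 [22.7, 385.7] [ 0.5118 -0.043 ]
```

View pics/w4.png

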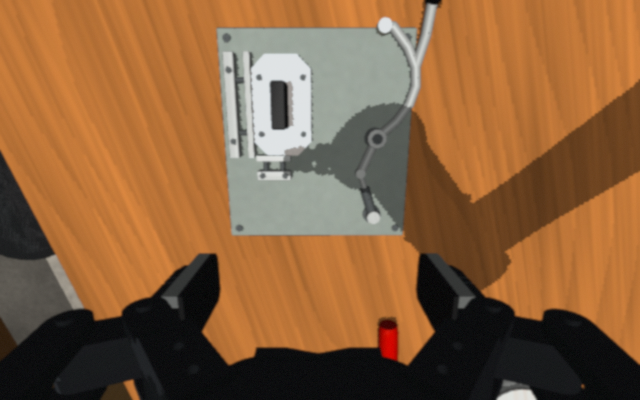

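The slide sits square in the corner: plate at (250–312, 55–155), touching both the long and short edges. The arm is still open, so next I grip the knob with the closing line radial and bring it back.

{"name": "send_rows", "arguments": {
  "plan": [
    [[-19,-17,0],0.166,0],
    [[-19,-17,0],0.166,0],
    [[-19,-17,0],0.166,0],
    [[-19,-17,0],0.166,0],
    [[-19,-17,0],0.166,0],
    [[-19,-17,0],0.166,0],
    [[-19,-17,0],0.166,0],
    [[-19,-17,0],0.166,0]
  ]
}}

```text
t: 27.18
ee_pos: [0.4629, -0.0528, 0.2479]
orientation: [3.038, -0.797, -0.001]
force: [0.7, -0.1, -0.1]
gripper_width: 0.995
grasp_force: 0.0
```

{"name": "send_rows", "arguments": {
  "plan": [
    [[0,0,-30],0,0],
    [[0,0,-50],0,0],
    [[0,0,-20],0,0],
    [[0,0,0],0,0],
    [[0,0,0],0,0]
  ]
}}

```text
t: 27.8
ee_pos: [0.4645, -0.0519, 0.149]
orientation: [-3.036, 0.804, -0.003]
force: [-0.5, 1.1, 0.2]
gripper_width: 0.997
grasp_force: 0.0
```

```bash
python3 - <<'E'
from h import *
np.set_printoptions(precision=4,suppress=True)
o=env.observe();print(o["t"],o["ee_pos"],toolang()[0],o["joint_positions"])
for c in("top","scene","wrist"):
    P=eyes.camera_params(c); im=eyes.snapshot(c); cv2.imwrite(f"pics/{c}5.png",im)
    for s in eyes.spot_point(c,"knob"): print(c,s["score"],ray(c,s["location"],.059,P)[:2])
E
```

```text
27.8 [ 0.4645 -0.0519  0.149 ] -119.67349999161843 [ 0.2379  0.2229 -0.509   0.0006 -0.8372  0.8146]
scene 0.69 [ 0.4645 -0.0504]
wrist 0.69 [ 0.4648 -0.0486]
```

{"name": "send_rows", "arguments": {
  "plan": [
    [[0,1,-40],0,0],
    [[0,0,-40],0,0],
    [[0,0,-12],0,60],
    [[0,0,0],0,140],
    [[0,0,0],0,220],
    [[0,0,0],0,255],
    [[0,0,0],0,255],
    [[0,0,0],0,255]
  ],
  "squeeze": 40
}}

```text
t: 29.1
ee_pos: [0.4636, -0.0519, 0.0575]
orientation: [3.036, -0.803, 0.001]
force: [-0.1, -7.6, 3.4]
gripper_width: 0.154
grasp_force: 39.0
```

```bash
python3 - <<'E'
from h import *
np.set_printoptions(precision=4,suppress=True)
o=env.observe();print(o["t"],o["ee_pos"],o["force"],o["gripper_width"],o["grasp_force"])
p=np.array([.546,.060]); k=o["ee_pos"][:2]; v=k-p; a0=np.arctan2(v[1],v[0]); r=np.hypot(*v); print(np.degrees(a0),r)
prev=k
for i in range(1,13):
    a=a0+i*.06; q=p+r*np.array([np.cos(a),np.sin(a)]); print(i,((q-prev)*1000).round(1)); prev=q
E
```

```text
29.1 [ 0.4636 -0.0519  0.0575] [-0.1365 -7.6047  3.3973] 0.15358520823561939 39.00180637836456
-126.34512969445285 0.13895939040548919
1 [ 6.9 -4.7]
2 [ 7.1 -4.3]
3 [ 7.4 -3.9]
4 [ 7.6 -3.4]
5 [ 7.8 -3. ]
6 [ 8.  -2.5]
7 [ 8.1 -2. ]
8 [ 8.2 -1.5]
9 [ 8.3 -1. ]
10 [ 8.3 -0.5]
11 [ 8.3 -0. ]
12 [8.3 0.5]
```

{"name": "send_rows", "arguments": {
  "plan": [
    [[7,-4.7,0],0.05,255],
    [[7.1,-4.3,0],0.05,255],
    [[7.4,-3.9,0],0.05,255],
    [[7.6,-3.4,0],0.05,255],
    [[7.8,-3,0],0.05,255],
    [[8,-2.5,0],0.05,255],
    [[8.1,-2,0],0.05,255],
    [[8.2,-1.5,0],0.05,255]
  ]
}}

```text
t: 30.1
ee_pos: [0.5242, -0.0771, 0.0575]
orientation: [3.135, -0.181, -0.002]
force: [-1.9, -3.6, 4.4]
gripper_width: 0.151
grasp_force: 39.2
```

{"name": "send_rows", "arguments": {
  "plan": [
    [[8.3,-1,0],0.05,255],
    [[8.3,-0.5,0],0.05,255],
    [[0,0,0],0,255],
    [[0,0,0],0,255]
  ]
}}

```text
t: 30.6
ee_pos: [0.5433, -0.0786, 0.0576]
orientation: [3.14, -0.026, 0.007]
force: [3.0, -5.3, -1.0]
gripper_width: 0.147
grasp_force: 39.1
```

{"name": "send_rows", "arguments": {
  "plan": [
    [[0,0,0],0,0],
    [[0,0,0],0,0],
    [[0,0,0],0,0],
    [[0,0,0],0,0],
    [[0,0,20],0,0],
    [[0,0,50],0,0],
    [[0,0,55],0,0],
    [[-10,-30,55],0,0]
  ]
}}

```text
t: 31.6
ee_pos: [0.5318, -0.1063, 0.2371]
orientation: [-3.141, 0.023, -0.001]
force: [0.7, -0.1, 0.5]
gripper_width: 0.999
grasp_force: 0.0
```

{"name": "send_rows", "arguments": {
  "plan": [
    [[-10,-50,20],0,0],
    [[-10,-50,0],0,0],
    [[0,-20,0],0,0],
    [[0,0,0],0,0],
    [[0,0,0],0,0],
    [[0,0,0],0,0]
  ]
}}

```text
t: 32.35
ee_pos: [0.5119, -0.2261, 0.2551]
orientation: [-3.141, 0.025, 0.001]
force: [-0.5, -0.2, -0.1]
gripper_width: 0.997
grasp_force: 0.0
```

```bash
python3 - <<'E'
from h import *
np.set_printoptions(precision=4,suppress=True)
o=env.observe();print(o["t"],o["ee_pos"],o["force"])
p=np.array([.546,.060])
for c in("top","scene"):
    P=eyes.camera_params(c); im=eyes.snapshot(c); cv2.imwrite(f"pics/{c}6.png",im)
    for s in eyes.spot_point(c,"knob"):
        k=ray(c,s["location"],.059,P)[:2]; v=k-p; print(c,round(s["score"],2),k,"joint",np.radians(-72.1)-np.arctan2(v[1],v[0]))
    for s in eyes.spot_point(c,"slide")[:4]: print(c,"slide",ray(c,s["location"],.014,P)[:2])
a=cv2.imread("pics/top6.png")[140:240,245:355]; b=cv2.imread("pics/scene6.png")[160:290,250:400]
cv2.imwrite("pics/c6.png",np.hstack([cv2.resize(a,(400,364)),cv2.resize(b,(400,364))]))
E
```

```text
32.35 [ 0.5119 -0.2261  0.2551] [-0.487  -0.2305 -0.0583]
top slide [ 0.6511 -0.2358]
top slide [ 0.4223 -0.2187]
top slide [ 0.6414 -0.0047]
top slide [ 0.4359 -0.3645]
scene 0.69 [ 0.5719 -0.0789] joint 0.1279061887925521
scene 0.58 [0.5787 0.0695] joint -1.5422154068922738
scene slide [0.6298 0.0064]
scene slide [ 0.4341 -0.2119]
scene slide [ 0.4445 -0.3713]
scene slide [ 0.6666 -0.2412]
```

View pics/c6.png

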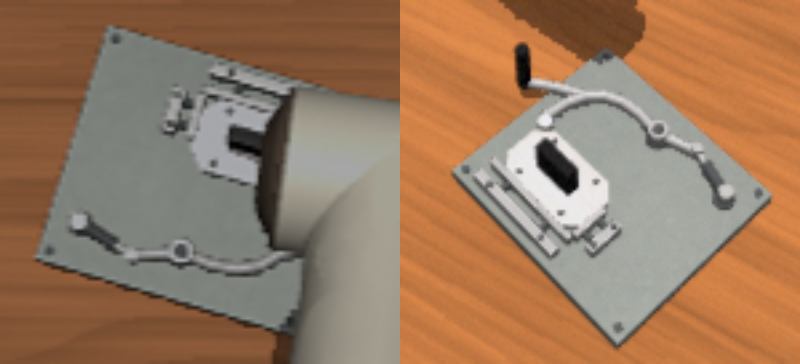

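The nose sits on the slide's cut corner and the slide is against both edges. The knob reads a joint angle of about 0.13, and the gripper is clear of everything.

```bash
python3 -c "
from plant import env
print(env.hand_in())"
```

```text
the job is handed in; nothing more can be done
None
```

I opened the arm, pushed the slide home against both edges, and tipped the arm back to clamp it. The job was handed in at about 32 s; the cameras showed the slide square with the nose on its cut corner, but hand-in returned no verdict, and the final clamp and edge forces were not measured.

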